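Catch the bottle caps from the chute

ROBOT

A 6-joint arm with a two-finger parallel gripper is mounted at the origin on the work surface. World frame = base frame: x ahead of the robot, y to its left, z up, the work surface at z = 0. Lengths are in mm, angles in rad, forces in N, time in s.
With the tool pointing down it reaches from about 275 to 750 mm from the base axis. Payload 10.2 kg.
Tool frame: the origin (TCP) lies midway between the tips of the shut fingers; the grasp point (between the pads) lies 19 mm behind it; z points along the fingers, y is the line along which they close (so a half turn about z gives the same grasp; the last joint's range is limited). The gripper opens to 88 mm and grips with 3 to 60 N. Pads are 18 mm wide; open, the fingers measure 123 mm over their backs; the gripper's body (75 mm by 187 mm) begins 45 mm behind the grasp point.
Start: joints at [-1.439, 0.313, 1.498, -0, 1.331, -0.223], TCP at [182.374, -492.312, 238.72] pointing down, gripper open.
Joint ranges: [-2.94, 2.94], [-0.97, 2.17], [0.19, 2.56], [-1.23, 4.37], [0.02, 3.11], [-2.88, 2.88]. Speed limits (rad/s): [2.39, 2.39, 3.01, 3.14, 3.14, 3.14].

INTERFACE

Orientations are given as a unit quaternion [x, y, z, w].
In Python, from workcell import robot gives the robot as it stands. Calls block until the motion is done:
- robot.move_to(position, orientation): joint-space move of the TCP to a pose.
- robot.line_to(position, rot=None, velocity=150, threshold=None): straight line of the TCP; rot=None keeps the orientation; velocity is the mean speed in mm/s. With threshold (N) it stops when the force on the tool has changed by that much, and returns True; else False.
- robot.movej(angles): joint-space move.
- robot.gripper_to(opening, effort=None): opening from 0.0 (shut) to 1.0 (fully open); effort is the grip in N (None keeps the last); returns when the fingers have stopped.
- robot.dwell(seconds).
- robot.solve_ik(position, orientation): joint angles nearest the present ones, or None.
- robot.read_camera(name): name is "scene" or "top" or "wrist"; returns the picture (400x640x3 uint8, red, green, blue); there is no depth.
- robot.calibration(name): a dict with "intrinsics" (3x3 intrinsics, pixels), "position" and "rotation" of the camera in the world; the wrist camera has in their place "mount" (4x4, takes a point from camera to tool coordinates, whose origin is the TCP and whose axes are the flange's). Camera axes: x right, y up, looking along -z (the intrinsics and any distortion apply to the point x, -y, -z); pixel columns grow to the right and rows downward; lengths in mm; the calibration is good to about 2 mm. A picture is of the moment at which its call begins: read the wrist's pose just before it. calibration takes no time and is no camera call.
A pose or a line that the arm cannot do raises robot.PlanningError and nothing moves.
- robot.hand_in(): hands the job in; it is judged then, once.
Trained networks look in the newest picture that a camera, given by its name, has taken for a name from the list of things; names that differ only in an ending like _2 or _b are one class to them, and where a whole thing is asked for, a point or a joint stands for the part that bears it (a point fixed in the world has none). Each returns a list of dicts, best first, with "confidence" (0 to 1); they miss things now and then, are a little off and sometimes report something else, mostly with a low value. They report only what shows in the picture. A call takes as long as a camera call. They do not tell look-alikes from the thing itself.
- robot.boxes_of(camera, thing): "centre" ([x, y, z] in mm, in world coordinates, good to about 4 mm: the middle of the surface that is visible of it).
- robot.silhouettes(camera, thing): "region" (400x640 bool, what is visible of it).
- robot.landmark_of(camera, thing): "centre" ([x, y, z] in mm, in world coordinates, good to about 4 mm: a listed point, or the origin of a listed thing).
Readings, each from a call of its own:
- robot.read_clock(): time.
- robot.read_joint_positions(): joint angles.
- robot.read_qd(): joint speeds.
- robot.read_joint_torque(): joint torques, N m.
- robot.read_tcp_pos(): TCP position.
- robot.read_ee_rot(): TCP orientation.
- robot.read_ft_force(): force on the tool from outside, world axes, zero at the start.
- robot.read_moment(): the same for the moment, N m.
- robot.read_gripper_width(): opening from 0.0 (shut) to 1.0 (fully open).
- robot.read_finger_force(): force on a finger pad.
Only numpy, scipy, OpenCV 4.12 (cv2) and the standard library are available. Lean on these libraries where they do the work, as an engineer would, in place of code of your own. Each camera call takes 0.05 s, during which the arm holds its last target. There are 200 camera calls.

TASK

Take the white jug by its handle, hold it up under the lip of the cap dispenser and push the dispenser's lever back with the jug, so that the gate drops and all three caps slide down the chute into the jug without any falling on the bench. Then stand the jug upright in the shallow metal tray with the caps in it. Do not knock the other things on the bench about.

Things in the scene. Friction and masses are not known exactly. Their poses are not given: they have to be found in the camera images.
- dispenser: Fixed steel cap dispenser: a sloping chute on a stand, with three black caps waiting in single file behind a gate. Origin on the bench straight below the middle of the chute's lip (outlet); x level, away from the outlet, under the rising chute; z up. Its stand is at x = 72 to 238 mm and within 58 mm either side of the middle; the bench under the lip is free.
- chute_lip (a point): Middle of the chute's lower edge, 195 mm above the bench; axes of the dispenser. The chute is 58 mm wide inside, rises towards +x at 26 degrees for 250 mm, sides 36 mm high. Caps and chute are slippery: once the gate has dropped the last cap is out in about half a second. The caps shoot forwards: 40 mm below the lip their middles pass between x = -35 and x = -70 mm.
- lever (a joint): Push lever, one rocker on a cross shaft: its paddle hangs below the chute, its gate stands 16 mm above the chute floor in front of the lip. 0 = at rest, gate up; 0.40 rad = at its stop, gate down (lowest point 34 mm below the lip). Caps begin to pass at about 0.25. Pushing the paddle along the dispenser's +x opens it; a spring shuts it: about 1.5 N at the foot to start, 5.5 N at the rigid stop.
- lever_foot (a point): Front of the lowest edge of the lever's paddle (a level rubber-sleeved bar, 70 mm wide), where to push it. At rest at x = -7 mm, z = 113 mm of the dispenser, 82 mm below the lip; at the stop at x = 30 mm, z = 94 mm, with the paddle upright.
- lever_shaft (a point): Middle of the lever's hinge shaft, 60 mm behind the lip (dispenser x = 60 mm, z = 195 mm); the shaft runs along the dispenser's y.
- jug: White plastic jug standing on the bench (top at z = 0), empty, loose, 160 g. Origin at the centre of its underside, z up, handle to its -x. Height 115 mm; outer diameter 124 mm at the base, 136 mm at the rim; wall 4 mm, floor 5 mm. The handle is a D-shaped loop that ends 122 mm from the jug's axis.
- jug_grip (a point): Middle of the level top bar of the jug's handle, where to grip it: 97 mm from the jug's axis (at its -x) and 100 mm above its underside. The bar runs along the jug's x from the wall to 122 mm off the axis, is 22 mm wide (along the jug's y) and 16 mm thick; below it the loop is open for 57 mm.
- jug_mouth (a point): Centre of the jug's mouth, level with the rim, 115 mm above its underside.
- tray: Fixed shallow aluminium tray on the bench, 250 mm along its x, 210 mm along its y, wall 18 mm high, floor 3 mm thick. Origin at the centre of its underside.
- cap1: Black plastic screw cap for a culture bottle, 54 mm across, 27 mm high, 20 g, number 1 in the chute counted from the gate. Origin at its middle, z along its axis.
- cap2: Black plastic screw cap for a culture bottle, 54 mm across, 27 mm high, 20 g, number 2 in the chute counted from the gate. Origin at its middle, z along its axis.
- cap3: Black plastic screw cap for a culture bottle, 54 mm across, 27 mm high, 20 g, number 3 in the chute counted from the gate. Origin at its middle, z along its axis.
- tuberack: Bystander: wire rack of green culture tubes, 64 x 124 x 168 mm. Origin under its centre.
- mediabottle: Bystander: green-grey culture bottle with a black cap, 74 mm across, 150 mm high. Origin under its centre.
- amberbottle: Bystander: amber reagent bottle, 66 mm across, 140 mm high. Origin under its centre.
- beaker: Bystander: small glass beaker without handle, 68 mm across, 85 mm high. Origin under its centre.
- petridishes: Bystander: stack of Petri dishes, 91 mm across, 58 mm high. Origin under its centre.
- washbottle: Bystander: white wash bottle with a bent spout, 64 mm across, 200 mm high. Origin under its centre.
- spatula: Bystander: steel spatula lying flat on the bench, 190 mm long.
There are look-alikes about, which are no part of the job. Leave any blue look-alike of the jug alone.

How it is judged:
By the outcome, as a careful person would: the job done as asked, in the order asked, and still so for the second after the job is handed in, with the robot touching nothing.
It also fails if it takes over 48 s, if anything falls off the work surface, if the arm or the gripper's body presses on something with over 40 N, if the wrist force passes 120 N, or if a joint passes its speed limit or range.

## Working session

There is one attempt and no reset: what is moved stays moved. The work goes in short steps, each a Python script; the robot and the scene stay as the last script left them, time stands still between calls to the robot, and variables do not carry over. Pictures are saved under pics/ and viewed, at most 10 in all, crops included, and the job is handed in when it is done.

```bash
mkdir -p pics; ls
python3 - <<'E'
from workcell import robot
import cv2,numpy as np
for c in ["scene","top"]:
    im=robot.read_camera(c); cv2.imwrite(f"pics/{c}0.png",im[:,:,::-1])
    k=robot.calibration(c); print(c,np.round(k["position"]),np.round(k["rotation"],2).tolist(),np.round(k["intrinsics"]).tolist(),[x for x in k])
    for t in ["jug","jug_grip","jug_mouth","dispenser","chute_lip","lever_foot","lever_shaft","tray"]:
        print(t,[(np.round(d["centre"]).tolist(),round(d["confidence"],2)) for d in robot.landmark_of(c,t)])
    for t in ["tuberack","mediabottle","amberbottle","beaker","petridishes","washbottle","spatula","cap1"]:
        print(t,[(np.round(d["centre"]).tolist(),round(d["confidence"],2)) for d in robot.landmark_of(c,t)])
print(robot.read_clock(),robot.read_tcp_pos(),robot.read_ee_rot())
E
```

```text
pics
scene [ 873.  760. 1196.] [0.07, 0.32, 0.92, 0.22] [[492.0, 0.0, 309.0], [0.0, 492.0, 204.0], [0.0, 0.0, 1.0]] ['intrinsics', 'position', 'rotation']
jug [([215.0, 290.0, -1.0], 0.95), ([524.0, -145.0, 2.0], 0.56), ([381.0, 43.0, -1.0], 0.41), ([728.0, 264.0, 267.0], 0.16)]
jug_grip [([449.0, -87.0, 102.0], 0.65), ([232.0, 195.0, 101.0], 0.63)]
jug_mouth [([524.0, -144.0, 114.0], 0.97), ([216.0, 295.0, 117.0], 0.76)]
dispenser [([618.0, 266.0, 0.0], 0.71)]
chute_lip [([731.0, 265.0, 264.0], 0.37)]
lever_foot [([613.0, 268.0, 116.0], 0.67), ([807.0, -19.0, -1.0], 0.44)]
lever_shaft [([678.0, 270.0, 195.0], 0.83)]
tray [([563.0, -389.0, -1.0], 0.8)]
tuberack []
mediabottle [([766.0, -167.0, 1.0], 0.89), ([686.0, 265.0, 241.0], 0.61), ([564.0, -389.0, 1.0], 0.48)]
amberbottle [([728.0, -253.0, -3.0], 0.59)]
beaker [([734.0, -65.0, -2.0], 0.76)]
petridishes [([346.0, -170.0, -1.0], 0.91)]
washbottle [([494.0, 431.0, -1.0], 0.57)]
spatula [([383.0, 42.0, -1.0], 0.72), ([633.0, 266.0, 218.0], 0.7)]
cap1 [([685.0, 267.0, 245.0], 0.89), ([633.0, 265.0, 220.0], 0.79), ([733.0, 266.0, 266
[... 618 characters left out ...]
7.0, 108.0], 0.19)]
lever_foot [([609.0, 267.0, 112.0], 0.5)]
lever_shaft [([680.0, 264.0, 196.0], 0.95)]
tray [([559.0, -395.0, 5.0], 0.81)]
tuberack [([805.0, -16.0, 2.0], 0.82)]
mediabottle [([764.0, -172.0, -1.0], 0.9)]
amberbottle [([731.0, -254.0, -5.0], 0.65), ([730.0, 267.0, 266.0], 0.26)]
beaker [([734.0, -63.0, 3.0], 0.83)]
petridishes [([340.0, -167.0, 0.0], 0.48)]
washbottle [([495.0, 426.0, -1.0], 0.65)]
spatula [([380.0, 38.0, 4.0], 0.73), ([562.0, -395.0, -0.0], 0.52)]
cap1 [([731.0, 268.0, 265.0], 0.73), ([636.0, 268.0, 218.0], 0.7), ([685.0, 268.0, 241.0], 0.53)]
1.7 [ 182.35951461 -492.30340093  238.72153105] [ 9.84310428e-01  1.76445403e-01  1.02179080e-07 -1.17023271e-05]
```

View pics/scene0.png

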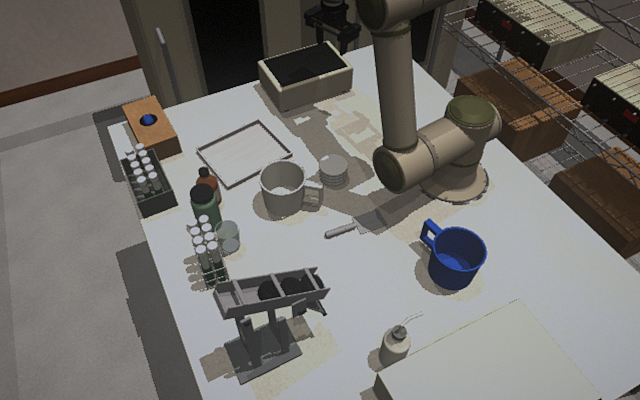

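View pics/top0.png

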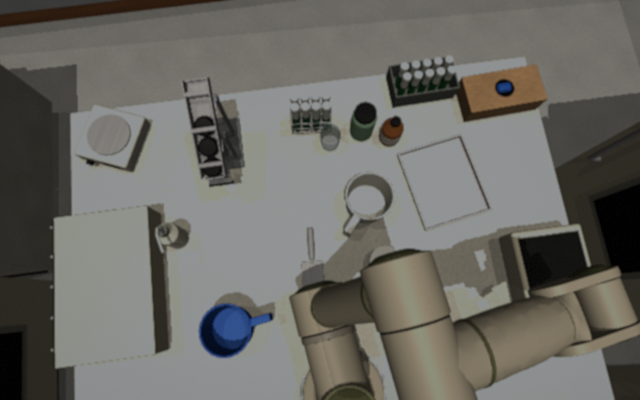

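```bash
cat > h.py <<'E'
import numpy as np,cv2
from scipy.spatial.transform import Rotation as R
from workcell import robot
def proj(c,P):
    k=robot.calibration(c); Rm=np.array(k["rotation"]); Rm=Rm if Rm.shape==(3,3) else R.from_quat(Rm).as_matrix()
    p=(np.atleast_2d(P)-k["position"])@Rm; K=np.array(k["intrinsics"])
    return np.c_[K[0,0]*p[:,0]/-p[:,2]+K[0,2], K[1,1]*-p[:,1]/-p[:,2]+K[1,2]]
E
python3 - <<'E'
from h import *
for c in["scene","top"]: print(c,[ (n,proj(c,p).round().tolist()) for n,p in dict(jugA=[525,-147,115],gripA=[450,-86,100],jugB=[215,291,115],gripB=[230,196,100],lip=[617,265,195],foot=[611,267,113]).items()])
im=cv2.imread("pics/top0.png")
def crop(u):
    u=u.round().astype(int); x=min(max(u[0]-60,0),520); y=min(max(u[1]-60,0),280); return cv2.resize(im[y:y+120,x:x+120],(400,400))
cv2.imwrite("pics/crop1.png",np.hstack([crop(proj("top",[500,-120,110])[0]),crop(proj("top",[220,260,110])[0])]))
E
```

```text
scene [('jugA', [[282.0, 176.0]]), ('gripA', [[314.0, 184.0]]), ('jugB', [[459.0, 247.0]]), ('gripB', [[432.0, 226.0]]), ('lip', [[318.0, 286.0]]), ('foot', [[320.0, 302.0]])]
top [('jugA', [[370.0, 195.0]]), ('gripA', [[352.0, 225.0]]), ('jugB', [[225.0, 330.0]]), ('gripB', [[261.0, 319.0]]), ('lip', [[215.0, 175.0]]), ('foot', [[221.0, 185.0]])]
```

View pics/crop1.png

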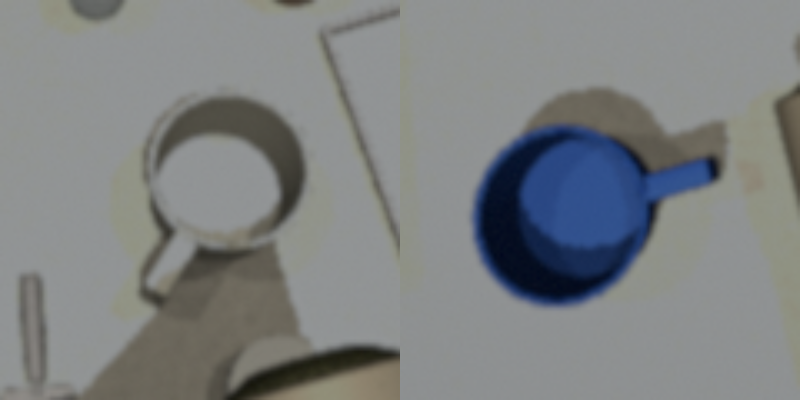

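The white jug is at about (368,197) in the top view, with its handle at (352,225). The blue look-alike is at (227,330). The white one fits the description, and its grip-to-axis distance of 97 mm and bar height of about 100 mm check out. The dispenser lip is near (215,175) with its x axis close to world +x, and the tray is at (443,183). I'll plan the whole path with IK and then grasp.

```bash
cat >> h.py <<'E'
def quat(bar,half):            # bar = handle direction angle (rad), tool pointing down, fingers close across it
    a=bar+np.pi/2+half*np.pi; y=np.array([np.cos(a),np.sin(a),0]); z=np.array([0,0,-1.])
    return R.from_matrix(np.c_[np.cross(y,z),y,z]).as_quat()
D=102.                         # grip distance from jug axis
def tcp(axis,B,bar):           # TCP for jug axis xy, underside height B
    return [axis[0]+D*np.cos(bar),axis[1]+D*np.sin(bar),B+81]
JUG=np.array([525.5,-147.]); BAR=np.arctan2(60.5,-76.)
LIP=np.array([618.,266.]); TRAY=np.array([561.,-392.]); TB=np.arctan2(392,-561)
E
python3 - <<'E'
from h import *
for h in (0,1):
  for n,(a,B,b) in dict(above=(JUG,120,BAR),grasp=(JUG,0,BAR),lift=(JUG,110,BAR),pre=(LIP+[-130,0],37,np.pi),push=(LIP+[-35,0],37,np.pi),tray=(TRAY,4,TB),trayup=(TRAY,100,TB)).items():
    q=robot.solve_ik(tcp(a,B,b),quat(b,h)); print(h,n,np.round(tcp(a,B,b)),None if q is None else np.round(q,2))
E
```

```text
0 above [446. -83. 201.] [-0.44  0.19  1.76 -0.    1.19  1.8 ]
0 grasp [446. -83.  81.] [-0.44  0.36  1.9  -0.    0.88  1.8 ]
0 lift [446. -83. 191.] [-0.44  0.2   1.77 -0.    1.17  1.8 ]
0 pre [386. 266. 118.] [ 0.35  0.33  1.82 -0.    0.99  1.92]
0 push [481. 266. 118.] [ 0.29  0.49  1.58 -0.    1.08  1.86]
0 tray [ 477. -334.   85.] [-0.81  0.59  1.5  -0.    1.05  1.37]
0 trayup [ 477. -334.  181.] [-0.81  0.49  1.4  -0.    1.25  1.37]
1 above [446. -83. 201.] [-0.44  0.19  1.76 -0.    1.19 -1.34]
1 grasp [446. -83.  81.] [-0.44  0.36  1.9  -0.    0.88 -1.34]
1 lift [446. -83. 191.] [-0.44  0.2   1.77 -0.    1.17 -1.34]
1 pre [386. 266. 118.] [ 0.35  0.33  1.82 -0.    0.99 -1.22]
1 push [481. 266. 118.] [ 0.29  0.49  1.58 -0.    1.08 -1.28]
1 tray [ 477. -334.   85.] [-0.81  0.59  1.5  -0.    1.05 -1.77]
1 trayup [ 477. -334.  181.] [-0.81  0.49  1.4  -0.    1.25 -1.77]
```

Run:
```python
from h import *
q=quat(BAR,1)
robot.move_to(tcp(JUG,110,BAR),q)
im=robot.read_camera("wrist"); cv2.imwrite("pics/wrist1.png",im[:,:,::-1])
for t in ["jug","jug_grip","jug_mouth"]:
    print(t,[(np.round(d["centre"],1).tolist(),round(d["confidence"],2)) for d in robot.landmark_of("wrist",t)])
im=robot.read_camera("top")
for t in ["tray","jug_grip","jug_mouth"]:
    print(t,[(np.round(d["centre"],1).tolist(),round(d["confidence"],2)) for d in robot.landmark_of("top",t)])
print(robot.read_clock(),robot.read_tcp_pos())
```

```text
jug [([522.9, -146.7, 5.3], 0.66)]
jug_grip [([452.1, -85.7, 94.8], 0.91), ([379.4, 34.9, 1.5], 0.56)]
jug_mouth [([520.0, -146.8, 114.0], 0.83)]
tray [([558.2, -395.9, 6.0], 0.83)]
jug_grip [([228.6, 192.9, 102.9], 0.97)]
jug_mouth [([212.9, 285.4, 118.8], 0.88), ([522.7, -146.6, 114.8], 0.68)]
3.875 [445.69242235 -83.63307418 190.99197171]
```

View pics/wrist1.png

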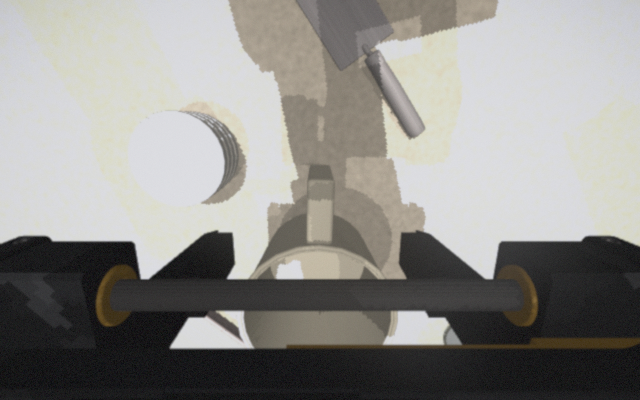

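The wrist view shows the white handle bar at (320,205), upright and midway between the fingers. The grip estimates agree to about 3 mm, so I'll grasp.

Run:
```python
from h import *
q=quat(BAR,1); J=JUG-[1.5,0]
print(robot.line_to(tcp(J,0,BAR),rot=q,velocity=120,threshold=8))
print(robot.read_tcp_pos())
robot.gripper_to(0.0,60); print(robot.read_gripper_width(),robot.read_finger_force())
robot.line_to(tcp(J,110,BAR),velocity=100)
print(robot.read_gripper_width(),robot.read_ft_force(),robot.read_clock())
for c in ["scene","top"]:
    im=robot.read_camera(c); cv2.imwrite(f"pics/{c}2.png",im[:,:,::-1])
    for t in ["jug","jug_grip","jug_mouth"]: print(c,t,[(np.round(d["centre"]).tolist(),round(d["confidence"],2)) for d in robot.landmark_of(c,t)])
```

```text
False
[444.54512144 -83.61622054  81.5328351 ]
0.24414194489928542 60.00010717660189
0.2335901387303697 [-0.39503827  0.17792175 -1.88289868] 7.2167
scene jug [([214.0, 290.0, 1.0], 0.88), ([523.0, -147.0, 108.0], 0.75)]
scene jug_grip [([450.0, -90.0, 208.0], 0.73), ([230.0, 196.0, 100.0], 0.66)]
scene jug_mouth [([524.0, -145.0, 224.0], 0.79), ([218.0, 294.0, 122.0], 0.65)]
top jug [([215.0, 296.0, 1.0], 0.92), ([523.0, -148.0, 106.0], 0.91)]
top jug_grip [([229.0, 192.0, 102.0], 0.93)]
top jug_mouth [([524.0, -149.0, 221.0], 0.97), ([214.0, 288.0, 119.0], 0.68)]
```

View pics/scene2.png

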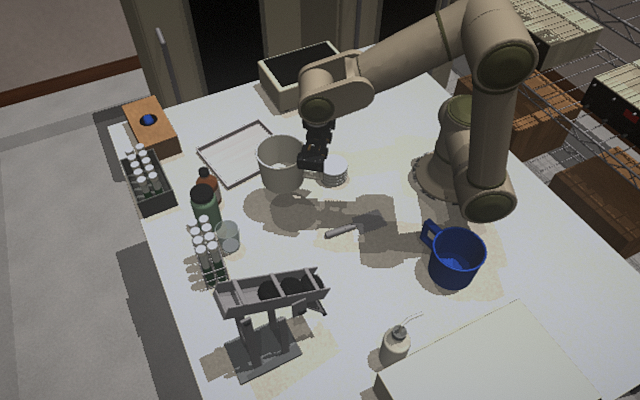

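The jug is lifted and level: mouth at 222, base at 107. Next I'll bring it in front of the lip.

Run:
```python
from h import *
q=quat(np.pi,1); A=LIP+[-150,0]
robot.move_to(tcp(A,110,np.pi),q)
robot.line_to(tcp(A,38,np.pi),velocity=120)
print(robot.read_tcp_pos(),robot.read_ft_force(),robot.read_gripper_width(),robot.read_clock())
for c in ["scene","top"]:
    im=robot.read_camera(c); cv2.imwrite(f"pics/{c}3.png",im[:,:,::-1])
    for t in ["jug","jug_mouth","chute_lip","lever_foot","lever_shaft","cap1"]: print(c,t,[(np.round(d["centre"]).tolist(),round(d["confidence"],2)) for d in robot.landmark_of(c,t)])
```

```text
[366.52010293 265.9734779  119.58255769] [ 0.70328544  0.30614797 -0.81162328] 0.23499602060873792 9.7083
scene jug [([473.0, 269.0, 37.0], 0.65), ([216.0, 290.0, 1.0], 0.61)]
scene jug_mouth [([219.0, 294.0, 116.0], 0.77), ([470.0, 272.0, 153.0], 0.65)]
scene chute_lip [([620.0, 265.0, 194.0], 0.88), ([728.0, 265.0, 262.0], 0.69)]
scene lever_foot [([612.0, 268.0, 118.0], 0.74), ([635.0, 266.0, 218.0], 0.21)]
scene lever_shaft [([678.0, 268.0, 194.0], 0.74)]
scene cap1 [([686.0, 263.0, 242.0], 0.68), ([633.0, 267.0, 218.0], 0.61), ([731.0, 268.0, 264.0], 0.61)]
top jug [([464.0, 265.0, 34.0], 0.73)]
top jug_mouth [([471.0, 268.0, 155.0], 0.63)]
top chute_lip [([622.0, 263.0, 195.0], 0.66)]
top lever_foot [([610.0, 267.0, 114.0], 0.78), ([470.0, 266.0, 151.0], 0.51)]
top lever_shaft [([678.0, 266.0, 194.0], 0.64)]
top cap1 [([683.0, 268.0, 238.0], 0.9), ([635.0, 267.0, 221.0], 0.59), ([728.0, 264.0, 265.0], 0.54)]
```

View pics/scene3.png

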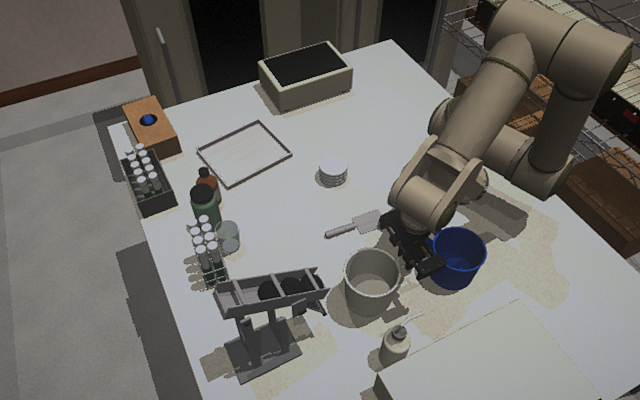

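The jug is in front of the lever, level, with its rim at about 153–154, below the lowered gate at 161. I'll push now.

Run:
```python
from h import *
robot.line_to(tcp(LIP+[-85,0],38,np.pi),velocity=150)
f0=np.array(robot.read_ft_force())
hit=robot.line_to(tcp(LIP+[-26,0],38,np.pi),velocity=80,threshold=8)
print(hit,np.array(robot.read_tcp_pos())-tcp(LIP,38,np.pi),np.array(robot.read_ft_force())-f0)
robot.dwell(1.2)
print(np.array(robot.read_tcp_pos())-tcp(LIP,38,np.pi),np.array(robot.read_ft_force())-f0,robot.read_clock())
for c in ["scene","top"]:
    im=robot.read_camera(c); cv2.imwrite(f"pics/{c}4.png",im[:,:,::-1])
    for t in ["jug_mouth","lever_foot","cap1"]: print(c,t,[(np.round(d["centre"]).tolist(),round(d["confidence"],2)) for d in robot.landmark_of(c,t)])
a=cv2.imread("pics/scene4.png")[220:400,180:440]; b=cv2.imread("pics/top4.png")[60:260,130:330]
cv2.imwrite("pics/crop4.png",np.hstack([cv2.resize(a,(480,400)),cv2.resize(b,(320,400))]))
```

```text
True [-33.88274057  -0.37035834  -1.97603891] [-5.41640143  0.34379348  0.58126278]
[-34.44017801  -0.37923382  -2.33499938] [-5.59030879 -0.65737212 -0.3921957 ] 12.85
scene jug_mouth [([610.0, 269.0, 50.0], 0.74), ([585.0, 268.0, 146.0], 0.69), ([214.0, 293.0, 121.0], 0.64)]
scene lever_foot [([381.0, 43.0, 2.0], 0.74), ([647.0, 270.0, 96.0], 0.64)]
scene cap1 [([567.0, 260.0, 80.0], 0.88), ([546.0, 259.0, 66.0], 0.6), ([606.0, 270.0, 51.0], 0.49)]
top jug_mouth [([586.0, 261.0, 142.0], 0.87)]
top lever_foot [([650.0, 269.0, 94.0], 0.43), ([378.0, 38.0, 5.0], 0.42)]
top cap1 [([606.0, 271.0, 55.0], 0.57), ([566.0, 260.0, 83.0], 0.35)]
```

View pics/crop4.png

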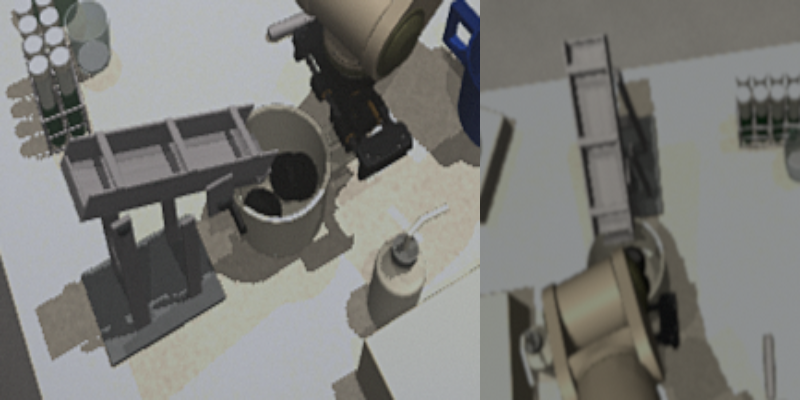

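All three caps are in the jug, the chute is empty and none show on the bench. I'll back off, raise the jug and carry it to the tray.

Run:
```python
from h import *
robot.line_to(tcp(LIP+[-150,0],38,np.pi),velocity=90)
robot.line_to(tcp(LIP+[-170,0],110,np.pi),velocity=120)
g=np.deg2rad(-10)
robot.move_to([450*np.cos(g),450*np.sin(g),191],quat(np.pi+g,1))
robot.move_to(tcp(TRAY,110,TB),quat(TB,1))
print(robot.read_tcp_pos(),robot.read_ft_force(),robot.read_gripper_width(),robot.read_clock())
for c in ["scene","top"]:
    im=robot.read_camera(c); cv2.imwrite(f"pics/{c}5.png",im[:,:,::-1])
    for t in ["jug","jug_mouth","jug_grip","tray","cap1"]: print(c,t,[(np.round(d["centre"]).tolist(),round(d["confidence"],2)) for d in robot.landmark_of(c,t)])
```

```text
[ 477.78995422 -332.08289432  191.09949331] [ 0.25288398  0.19652223 -2.14534912] 0.2338079797635722 17.825
scene jug [([216.0, 292.0, 1.0], 0.92), ([556.0, -390.0, 107.0], 0.67)]
scene jug_mouth [([565.0, -389.0, 221.0], 0.64), ([212.0, 296.0, 119.0], 0.57)]
scene jug_grip [([233.0, 195.0, 98.0], 0.96), ([482.0, -338.0, 210.0], 0.59)]
scene tray [([562.0, -391.0, 0.0], 0.69)]
scene cap1 [([535.0, -414.0, 141.0], 0.67)]
top jug [([558.0, -390.0, 104.0], 0.78), ([214.0, 296.0, -1.0], 0.67)]
top jug_mouth [([216.0, 289.0, 120.0], 0.96)]
top jug_grip [([228.0, 196.0, 104.0], 0.74), ([496.0, 427.0, -1.0], 0.34)]
top tray []
top cap1 []
```

View pics/scene5.png

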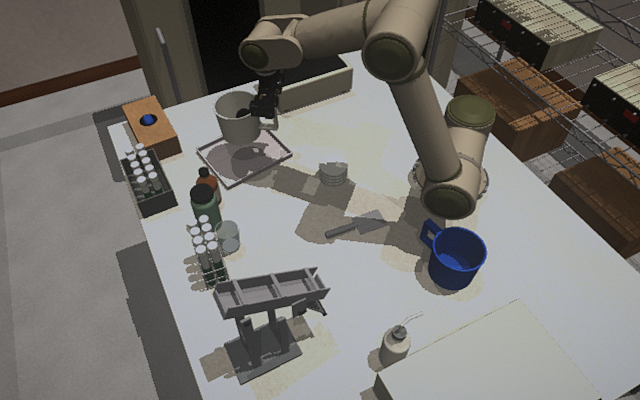

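The jug is over the tray, leaning out about 3–4° after the push. I'll take out 3° with the tool, then lower until contact.

Run:
```python
from h import *
u=np.array([561,-392,0])/684.4; w=np.cross([0,0,1],-u)
q=(R.from_rotvec(np.deg2rad(3)*w)*R.from_quat(quat(TB,1))).as_quat()
robot.line_to(tcp(TRAY,40,TB),rot=q,velocity=120)
hit=robot.line_to(tcp(TRAY,-4,TB),velocity=30,threshold=4)
print(hit,robot.read_tcp_pos(),robot.read_ft_force())
robot.gripper_to(0.6,10); robot.dwell(.3)
p=np.array(robot.read_tcp_pos())
robot.line_to(list(p-R.from_quat(q).as_matrix()[:,2]*110),velocity=120)
robot.move_to([400,-220,300],quat(TB,1))
print(robot.read_clock())
for c in ["scene","top"]:
    im=robot.read_camera(c); cv2.imwrite(f"pics/{c}6.png",im[:,:,::-1])
    for t in ["jug","jug_mouth","jug_grip","tray","cap1","petridishes","spatula"]: print(c,t,[(np.round(d["centre"]).tolist(),round(d["confidence"],2)) for d in robot.landmark_of(c,t)])
a=cv2.imread("pics/scene6.png")[80:280,140:390]; b=cv2.imread("pics/top6.png")[90:290,340:540]
cv2.imwrite("pics/crop6.png",np.hstack([cv2.resize(a,(440,352)),cv2.resize(b,(352,352))]))
```

```text
True [ 476.88290527 -333.20028892   83.21591652] [-1.65369622  1.53418541  5.57754546]
23.0083
scene jug [([218.0, 291.0, 2.0], 0.83), ([564.0, -390.0, 2.0], 0.58)]
scene jug_mouth [([563.0, -394.0, 122.0], 0.65), ([214.0, 294.0, 118.0], 0.62)]
scene jug_grip [([232.0, 196.0, 98.0], 0.97), ([482.0, -339.0, 105.0], 0.87)]
scene tray [([561.0, -391.0, 1.0], 0.65), ([562.0, -389.0, -1.0], 0.55)]
scene cap1 [([538.0, -422.0, 38.0], 0.62)]
scene petridishes [([347.0, -170.0, -0.0], 0.94)]
scene spatula [([381.0, 41.0, 1.0], 0.67)]
top jug []
top jug_mouth [([565.0, -394.0, 119.0], 0.8), ([213.0, 288.0, 119.0], 0.7), ([589.0, -410.0, 24.0], 0.23)]
top jug_grip []
top tray [([611.0, 271.0, 112.0], 0.63)]
top cap1 [([589.0, -408.0, 24.0], 0.6), ([540.0, -419.0, 35.0], 0.58)]
top petridishes [([341.0, -167.0, -1.0], 0.64)]
top spatula [([379.0, 38.0, 3.0], 0.6)]
```

View pics/crop6.png

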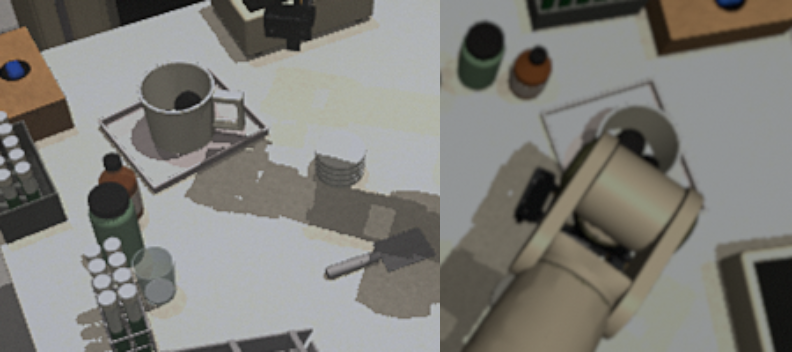

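The jug stands upright in the tray at mouth height 120, with the caps inside and the bystanders unmoved. Handing in.

```bash
python3 -c "
from workcell import robot
print(robot.hand_in())"
```

```text
the job is handed in; nothing more can be done
None
```

The job is handed in at about 23 s on the robot's clock: the white jug stands upright in the tray, the cameras showed the chute empty and no caps on the bench, and the other things I checked had not moved.

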